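# Swap the sold lamp shade in the back row of the display stand

## Task

The low yellow lamp shade at the back of the red display stand is sold and the new white shade takes its place. First stand the two tall shades aside, upright on the green cutting mat; then pack the yellow one upright in the open carton, stand the white one over the freed back light, and last put each tall shade back over the same light it came from. Set the shades down gently, never drop one or tip it over, leave the rotary tool, paint jar and brush where they are, and let go of everything at the end.

Things in the scene. Friction and masses are not known exactly. Their poses are not given: they have to be found in the camera images.
- shade_blue: Tall blue lamp shade with yellow flowers, 60 mm outside diameter, 140 mm high, about 115 g. Open-ended round PVC tube, bore 53 mm, no bottom. Origin: centre of its lower end, z up along the tube; yaw has no meaning. At the start it stands over one of the two front lights of the red stand; the black one stands over the other (which is which varies).
- shade_black: Tall black lamp shade with rows of gold dots, 60 mm outside diameter, 140 mm high, about 115 g. Open-ended round PVC tube, bore 53 mm, no bottom. Origin: centre of its lower end, z up along the tube; yaw has no meaning. At the start it stands over the other front light of the red stand.
- shade_yellow: Low yellow lamp shade with red flowers, 60 mm outside diameter, 75 mm high, about 65 g. Open-ended round PVC tube, bore 53 mm, no bottom. Origin: centre of its lower end, z up along the tube; yaw has no meaning. At the start it stands over the back light of the red stand, hemmed in by the two taller shades: the gap to each is about 9 mm and they stand 65 mm higher, in the way of the gripper.
- shade_white: Low white lamp shade with gold butterflies, the new one, 60 mm outside diameter, 75 mm high, about 65 g. Open-ended round PVC tube, bore 53 mm, no bottom. Origin: centre of its lower end, z up along the tube; yaw has no meaning. At the start it stands alone on the bench (z = 0).
- stand: Red display stand, fixed: a board 150 mm (x) by 190 mm (y), 18 mm thick. Origin: centre of its underside, axes along its edges. On its top stand three fixed lights, white LED pucks 30 mm across and 12 mm high, flame tip to 26 mm: the back one at x = +30, y = 0 mm, the front ones at x = -22, y = +46 and -46 mm. A shade stands round a light, its lower end on the board.
- mat: Green cutting mat with yellow grid lines, fixed, 150 mm (x) by 220 mm (y), 3 mm thick: the side area. Origin: centre of its underside, axes along its edges.
- carton: Open shallow cardboard carton, fixed, outside 150 by 150 mm and 50 mm high, walls 4 mm and floor 4 mm thick, inside 142 by 142 mm. Origin: centre of its underside, axes along its edges.
- rotary_tool: Yellow and black cordless rotary tool lying on the bench beyond the work, 190 mm long, 48 mm thick; not to be disturbed. Origin: under its middle, on the bench; x along it towards the bit.
- paint_jar: Red paint jar with orange lid, 54 mm in diameter, 65 mm high, standing on the bench beyond the work; not to be disturbed. Origin: centre of its underside.
- brush: Flat brush with wooden handle, 180 mm long, lying on the bench beyond the work; not to be disturbed. Origin: under its middle; x along it.

How it is judged:
By the outcome, as a careful person would: the job done as asked, in the order asked, and still so for the second after the job is handed in, with the robot touching nothing.
It also fails if it takes over 134 s, if anything falls off the work surface, if the arm or the gripper's body presses on something with over 40 N, if the wrist force passes 120 N, or if a joint passes its speed limit or range.

## Robot

A 6-joint arm with a two-finger parallel gripper is mounted at the origin on the work surface. World frame = base frame: x ahead of the robot, y to its left, z up, the work surface at z = 0. Lengths are in m, angles in degrees, forces in N, time in s.
With the tool pointing down it reaches from about 0.3 to 0.875 m from the base axis. Payload 6.4 kg.
Tool frame: the origin (TCP) lies on the centre line of the jaws, within the pads' length; the fingertips stand 17 mm ahead of it and the grasp point (between the pads) lies 2 mm behind it; z points along the fingers, y is the line along which they close (so a half turn about z gives the same grasp; the last joint's range is limited). The gripper opens to 85 mm and grips with 20 to 120 N. Pads are 22 mm wide; open, the fingers measure 114 mm over their backs; the gripper's body (76 mm by 85 mm) begins 54 mm behind the grasp point. The pads swing forward as they close: fully open they stand 13 mm farther back than shut.
Start: joints at [65.185, 10.359, 92.074, -0, 77.567, -11.82], TCP at [0.129, 0.56, 0.248] pointing down, gripper open.
Joint ranges: [-171.53, 171.53], [-51.25, 118.39], [17.06, 147.69], [-65.23, 245.23], [0, 150.52], [-178.68, 178.68]. Speed limits (degrees/s): [147.25, 147.25, 172.46, 180, 180, 180].

## Interface

Orientations are given as a 3x3 rotation matrix whose columns are the frame's x, y, z axes.
In Python, from cell import robot gives the robot as it stands.
- The arm moves only by the shell command python3 -m crank 'ROWS' [FORCE]. ROWS is JSON, a list of rows, each a list of 3 entries, a list of its own where there are three numbers: the shift along the tool's x, y, z in m, then the turn, a rotation vector about the tool's x, y, z in degrees, then the opening, from -1 (shut) to 1 (fully open). In form: [[[dx, dy, dz], [wx, wy, wz], jaw], ...]. A call has 1 to 10 rows; each row shifts and turns the commanded pose from where the row before left it, along the tool's axes as they then stand; what a row does not reach is not made up. A row lasts 1/8 s, in which the tool goes at most 62.5 mm and 10.7 degrees, less where a joint would pass 70% of its speed; a pose out of reach is approached as far as the arm can. A call is refused whole if a number of a shift passes 0.0625 or a number of a turn 10.7, either way. A call with a gripper value outside its range is refused whole. The fingers move at their own pace and stop on an object; FORCE is the grip in N (left out, the last holds). Time passes only in rows, so rows that do not move let the fingers close. It gives the time, the measured TCP pose, the force, the opening and the grip force at its end, in the units of the state.
- robot.observe(): the state, without advancing time (a new reading comes with each control period).
- robot.snapshot(name): name is "side" or "top" or "wrist"; returns a dict with "image" (420x560x3 uint8, blue, green, red), "range_z" (420x560 float32, m along the optical axis (not along the pixel's ray), 0 where there is no reading), "fx", "fy", "cx", "cy" (pixels), "distortion" ([k1, k2, p1, p2, k3] as OpenCV has them; the pictures are not rectified), "R" (3x3) and "t" (3): a world point X has camera coordinates R X + t. Camera axes: x right, y down, z forward; pixel columns grow to the right and rows downward; lengths in m; the calibration is good to about 2 mm. A picture is of the moment at which its call begins.
- robot.finish_job(): hands the job in; it is judged then, once.
The state is a dict: "time_s": time; "qpos": joint angles; "joint_vel": joint speeds; "joint_efforts": joint torques, N m; "tool_pos": TCP position; "tcp_rot": TCP orientation; "ft_force": force on the tool from outside, world axes, zero at the start; "wrist_torque": the same for the moment, N m; "gripper_width": finger opening in m; "gripper_force": force on a finger pad.
Only numpy, scipy, OpenCV 4.12 (cv2) and the standard library are available. Lean on these libraries where they do the work, as an engineer would, in place of code of your own. Each camera call takes 0.05 s, during which the arm holds its last target. There are 200 camera calls.

## Working session

There is one attempt and no reset: what is moved stays moved. The work goes in short steps, Python scripts to look and compute and a shell command to move; the robot and the scene stay as the last step left them, time stands still between calls to the robot, and variables do not carry over. Pictures are saved under pics/ and viewed, at most 14 in all, crops included, and the job is handed in when it is done.

```bash
ls; mkdir -p pics; python3 - <<'E'
from cell import robot
import cv2,pickle
o=robot.observe();print(o)
for n in("side","top"):
    s=robot.snapshot(n);pickle.dump(s,open(f'pics/{n}0.pkl','wb'));cv2.imwrite(f'pics/{n}0.png',s["image"])
    print(n,s["fx"],s["cx"],s["cy"],s["R"],s["t"],s["distortion"])
E
```

```text
pics
{'time_s': 0.0, 'qpos': array([ 6.51846222e+01,  1.04023662e+01,  9.21314958e+01, -5.74229035e-04,
        7.75669661e+01, -1.18188548e+01]), 'joint_vel': array([-0.04413251,  0.01964946, -0.0085902 ,  0.04197201, -0.00155978,
       -0.04436516]), 'joint_efforts': array([-1.96120207e-03, -4.44882917e+01, -3.51321530e+01, -6.23175238e-04,
        9.26998066e-03,  3.84203091e-06]), 'tool_pos': array([0.12906353, 0.55979481, 0.24738084]), 'tcp_rot': array([[-9.74384073e-01,  2.24889184e-01, -7.29689109e-04],
       [ 2.24890094e-01,  9.74382821e-01, -1.60139908e-03],
       [ 3.50859202e-04, -1.72447761e-03, -9.99998452e-01]]), 'ft_force': array([ 0.12379338, -0.86448602, -0.54702046]), 'wrist_torque': array([-0.00700296,  0.0240999 ,  0.05640935]), 'gripper_force': 0.0, 'gripper_width': 0.08555252431322141}
side 385.1350123710024 276.59818131308515 207.04787947788896 [[ 0.7793099  -0.62643078 -0.01614183]
 [-0.37812072 -0.44954684 -0.80927891]
 [ 0.49970071  0.63678262 -0.58720276]] [-0.48282318  0.29118511  0.61312358] [0.02266462 0.         0.         0.         0.        ]
top 496.87728566811603 275.1100658258707 208.44147326822167 [[-9.21895816e-04 -9.99996394e-01 -2.52240491e-03]
 [-9.76227651e-01  1.44669874e-03 -2.16742892e-01]
 [ 2.16745759e-01  2.26262706e-03 -9.76225464e-01]] [0.0038319  0.61000868 1.00404139] [-0.17223961  0.          0.          0.          0.        ]
```

View pics/top0.png

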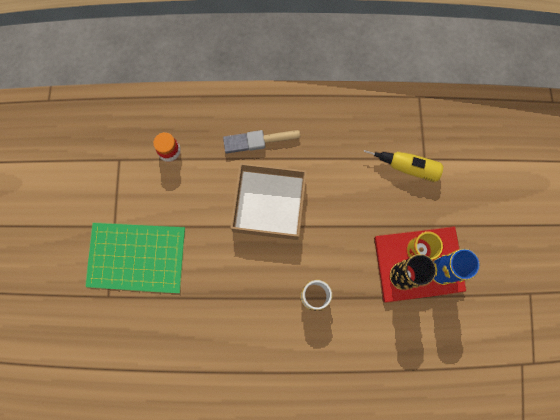

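View pics/side0.png

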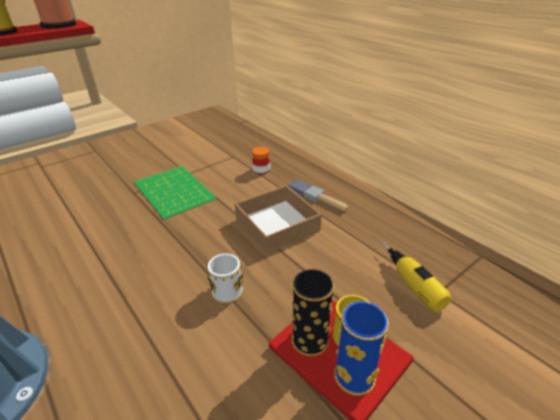

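The top view shows the stand at right (420,265): black front-left (410,272), blue front-right (457,265) and yellow back (428,245). The white shade is at (317,295), the carton at (269,202) and the mat at (136,258). The side view agrees: black is nearer the mat and blue is on the far side.

```bash
cat > h.py <<'E'
import numpy as np,cv2,pickle
from scipy.optimize import least_squares
def cloud(s):
    h,w=s["range_z"].shape
    K=np.array([[s["fx"],0,s["cx"]],[0,s["fy"],s["cy"]],[0,0,1.]])
    u,v=np.meshgrid(np.arange(w),np.arange(h))
    p=cv2.undistortPoints(np.stack([u,v],-1).reshape(-1,1,2).astype(np.float32),K,np.array(s["distortion"])).reshape(h,w,2)
    z=s["range_z"];c=np.dstack([p[...,0]*z,p[...,1]*z,z])
    X=(c-np.array(s["t"]))@np.array(s["R"]); X[z==0]=np.nan
    return X
def rim(X,xy,zlo,zhi,r=.028,rad=.045):
    P=X.reshape(-1,3);P=P[np.isfinite(P).all(1)]
    m=(np.hypot(P[:,0]-xy[0],P[:,1]-xy[1])<rad)&(P[:,2]>zlo)&(P[:,2]<zhi)
    P=P[m]
    if len(P)<5: return None
    f=least_squares(lambda q:np.hypot(P[:,0]-q[0],P[:,1]-q[1])-q[2],[*xy,r],loss='soft_l1',f_scale=.002)
    return f.x.round(4),len(P),np.median(P[:,2]).round(4),np.abs(f.fun).mean().round(4)
def rect(X,mask,zlo,zhi):
    P=X[mask>0];P=P[np.isfinite(P).all(1)];P=P[(P[:,2]>zlo)&(P[:,2]<zhi)]
    return cv2.minAreaRect((P[:,:2]*1000).astype(np.float32)),len(P),np.median(P[:,2])
E
python3 - <<'E'
from h import *
for n in("top","side"):
    s=pickle.load(open(f'pics/{n}0.pkl','rb'));X=cloud(s)
    hsv=cv2.cvtColor(s["image"],cv2.COLOR_BGR2HSV)
    H,S,V=cv2.split(hsv)
    g=((H>45)&(H<80)&(S>150)).astype(np.uint8);g=cv2.morphologyEx(g,cv2.MORPH_CLOSE,np.ones((5,5)))
    r=(((H<5)|(H>172))&(S>180)&(V>90)).astype(np.uint8)
    l,nn,st,_=0,*cv2.connectedComponentsWithStats(r)[0:1],*cv2.connectedComponentsWithStats(r)[2:4]
    lab=cv2.connectedComponents(r)[1];r=(lab==1+np.argmax(st[1:,4])).astype(np.uint8)
    print(n,'mat',rect(X,g,-.01,.02));print('stand',rect(X,r,.008,.03))
    P=X.reshape(-1,3);P=P[np.isfinite(P).all(1)]
    q=P[(P[:,2]>.04)&(P[:,2]<.06)&(P[:,0]>.25)&(abs(P[:,1])<.16)]
    if n=="top":
        for nm,(v,u) in dict(black=(272,410),blue=(265,457),yellow=(245,428),white=(295,317),carton=(202,269),benchL=(350,200),benchR=(350,400)).items(): print(nm,X[v-1:v+2,u-1:u+2].reshape(-1,3).mean(0).round(3))
E
```

```text
top mat (((512.2666625976562, 324.0724182128906), (220.29978942871094, 147.8760528564453), 87.4562759399414), 5876, np.float64(0.003141654082603313))
stand (((494.0739440917969, -322.673828125), (148.3540802001953, 190.6662139892578), 5.759638786315918), 2104, np.float64(0.01774672154595552))
black [ 0.475 -0.296  0.021]
blue [ 0.487 -0.398  0.044]
yellow [ 0.536 -0.342  0.018]
white [ 0.428 -0.09   0.001]
carton [nan nan nan]
benchL [0.307 0.168 0.   ]
benchR [ 0.304 -0.272 -0.   ]
side mat (((510.48321533203125, 318.8187255859375), (209.57090759277344, 145.91954040527344), 86.99635314941406), 2110, np.float64(0.001937247749706178))
stand (((492.426513671875, -324.3856506347656), (150.2309112548828, 189.02069091796875), 6.046691417694092), 4284, np.float64(0.017353623502149744))
```

```bash
python3 - <<'E'
from h import *
for n in("top","side"):
    s=pickle.load(open(f'pics/{n}0.pkl','rb'));X=cloud(s)
    for nm,xy,a,b in [('black',(.467,-.280),.148,.17),('blue',(.476,-.371),.148,.17),('yellow',(.523,-.320),.083,.1),('white',(.43,-.09),.066,.085)]:
        print(n,nm,rim(X,xy,a,b))
    P=X.reshape(-1,3);P=P[np.isfinite(P).all(1)]
    q=P[(P[:,2]>.043)&(P[:,2]<.056)&(abs(P[:,0]-.6)<.13)&(abs(P[:,1])<.13)]
    print('carton',cv2.minAreaRect((q[:,:2]*1000).astype(np.float32)),len(q),np.median(q[:,2]))
    q=P[(P[:,2]>.001)&(P[:,2]<.008)&(abs(P[:,0]-.6)<.1)&(abs(P[:,1]+.0)<.1)]
    print('floor',len(q),q.mean(0))
E
```

```text
top black (array([ 0.4677, -0.279 ,  0.0284]), 258, np.float64(0.1569), np.float64(0.0013))
top blue (array([ 0.4772, -0.3708,  0.0284]), 282, np.float64(0.1565), np.float64(0.0013))
top yellow (array([ 0.5222, -0.319 ,  0.0295]), 220, np.float64(0.0915), np.float64(0.0035))
top white (array([ 0.4254, -0.0826,  0.0285]), 214, np.float64(0.0742), np.float64(0.0013))
carton ((636.195068359375, 17.078018188476562), (150.36953735351562, 151.59356689453125), 82.99736022949219) 582 0.04952123302127277
floor 4137 [0.61671563 0.00664457 0.00405543]
side black (array([ 0.4656, -0.2811,  0.0282]), 507, np.float64(0.1554), np.float64(0.001))
side blue (array([ 0.4755, -0.3722,  0.0282]), 664, np.float64(0.1557), np.float64(0.001))
side yellow (array([ 0.521 , -0.3289,  0.0346]), 268, np.float64(0.0912), np.float64(0.0019))
side white (array([ 0.424 , -0.085 ,  0.0282]), 303, np.float64(0.0723), np.float64(0.0011))
carton ((635.21533203125, 17.750328063964844), (155.41075134277344, 152.48634338378906), 83.00312042236328) 565 0.04760461747141546
floor 1268 [0.63540324 0.02725982 0.00360789]
```

Both views agree to within 2 mm, and the heights match the text: tall tops at 0.157, yellow at 0.092, white at 0.074, board at 0.018, mat at 0.003.

- Stand: yaw +5.8°
- Black: (.467,-.280)
- Blue: (.476,-.371)
- Back light: (.523,-.320)
- White: (.4247,-.084)
- Carton: (.6357,.0175)
- Mat: (.511,.322)

First I turn the tool by 77° about its z, so that tool x = world y, tool y = world x and tool z points down.

```bash
python3 -m crank '[[[0,0,0],[0,0,8.5],1],[[0,0,0],[0,0,8.5],1],[[0,0,0],[0,0,8.5],1],[[0,0,0],[0,0,8.5],1],[[0,0,0],[0,0,8.5],1],[[0,0,0],[0,0,8.5],1],[[0,0,0],[0,0,8.5],1],[[0,0,0],[0,0,8.5],1],[[0,0,0],[0,0,9],1]]' 40
python3 -m crank '[[[-0.02,0.02,0],[0,0,0],1],[[-0.04,0.04,0],[0,0,0],1],[[-0.04,0.04,0],[0,0,0],1],[[-0.05,0.05,0],[0,0,0],1],[[-0.05,0.05,0],[0,0,0],1],[[-0.05,0.05,0],[0,0,0],1],[[-0.05,0.05,0],[0,0,0],1],[[-0.05,0.036,0],[0,0,0],1],[[-0.05,0,0],[0,0,0],1],[[-0.05,0,0],[0,0,0],1]]'
```

```text
time_s: 1.23
tool_pos: [0.1291, 0.56, 0.2477]
tcp_rot: [[0.005, 1.0, -0.0], [1.0, -0.005, -0.001], [-0.001, -0.0, -1.0]]
ft_force: [-0.2, 0.0, 0.0]
gripper_width: 0.0852
gripper_force: 0.0
time_s: 2.48
tool_pos: [0.442, 0.1317, 0.2478]
tcp_rot: [[0.0, 1.0, -0.001], [1.0, -0.0, -0.0], [-0.0, -0.001, -1.0]]
ft_force: [0.2, 0.3, 0.4]
gripper_width: 0.0859
gripper_force: 0.0
```

```bash
python3 -m crank '[[[-0.05,0,0],[0,0,0],1],[[-0.05,0,0],[0,0,0],1],[[-0.05,0,0],[0,0,0],1],[[-0.05,0,0],[0,0,0],1],[[-0.05,0,0],[0,0,0],1],[[-0.05,0,0],[0,0,0],1],[[-0.04,0,0],[0,0,0],1],[[-0.02,0,0],[0,0,0],1],[[0,0,0],[0,0,0],1],[[0,0,0],[0,0,0],1]]'; python3 - <<'E'
from cell import robot
print(robot.observe()["tool_pos"],robot.observe()["qpos"])
E
```

```text
time_s: 3.72
tool_pos: [0.4421, -0.2252, 0.248]
tcp_rot: [[-0.001, 1.0, -0.0], [1.0, 0.001, 0.001], [0.001, -0.0, -1.0]]
ft_force: [0.2, 0.6, 0.4]
gripper_width: 0.0853
gripper_force: 0.0
[ 0.44209852 -0.22524518  0.24803149] [-4.07491855e+01  1.62286274e-01  1.03149569e+02  2.71814967e-02
  7.67412301e+01 -4.08048382e+01]
```

```bash
python3 -m crank '[[[-0.0274,0.0123,0],[0,0,0],1],[[-0.0274,0.0123,0],[0,0,0],1],[[0,0,0.02],[0,0,0],1],[[0,0,0.03],[0,0,0],1],[[0,0,0.025],[0,0,0],1],[[0,0,0.02],[0,0,0],1],[[0,0,0.018],[0,0,0],1],[[0,0,0],[0,0,0],1],[[0,0,0],[0,0,0],1]]' 
python3 -m crank '[[[0,0,0],[0,0,0],0],[[0,0,0],[0,0,0],-0.3],[[0,0,0],[0,0,0],-0.6],[[0,0,0],[0,0,0],-1],[[0,0,0],[0,0,0],-1],[[0,0,0],[0,0,0],-1]]' 40
```

```text
time_s: 4.85
tool_pos: [0.4673, -0.2812, 0.136]
tcp_rot: [[-0.001, 1.0, 0.001], [1.0, 0.001, -0.001], [-0.001, 0.001, -1.0]]
ft_force: [-0.0, 0.3, -0.2]
gripper_width: 0.0854
gripper_force: 0.0
time_s: 5.6
tool_pos: [0.4674, -0.2819, 0.1366]
tcp_rot: [[-0.0, 1.0, 0.002], [1.0, 0.0, -0.002], [-0.002, 0.002, -1.0]]
ft_force: [-1.4, 0.9, 6.8]
gripper_width: 0.0593
gripper_force: 43.7
```

```bash
python3 -m crank '[[[0,0,-0.005],[0,0,0],-1],[[0,0,-0.015],[0,0,0],-1],[[0,0,-0.025],[0,0,0],-1],[[0,0,-0.03],[0,0,0],-1],[[0,0,-0.025],[0,0,0],-1],[[0,0,-0.015],[0,0,0],-1],[[0,0,-0.005],[0,0,0],-1],[[0.01,0,0],[0,0,0],-1],[[0.025,0,0],[0,0,0],-1],[[0.04,0,0],[0,0,0],-1]]' 
python3 -m crank '[[[0.045,0.004,0],[0,0,0],-1],[[0.045,0.004,0],[0,0,0],-1],[[0.045,0.004,0],[0,0,0],-1],[[0.045,0.004,0],[0,0,0],-1],[[0.045,0.004,0],[0,0,0],-1],[[0.045,0.004,0],[0,0,0],-1],[[0.045,0.004,0],[0,0,0],-1],[[0.045,0.004,0],[0,0,0],-1],[[0.045,0.004,0],[0,0,0],-1],[[0.045,0.004,0],[0,0,0],-1]]' 
python3 -m crank '[[[0.045,0.004,0],[0,0,0],-1],[[0.035,0,0],[0,0,0],-1],[[0.03,0,0],[0,0,0],-1],[[0.015,0,0],[0,0,0],-1],[[0.005,0,0],[0,0,0],-1],[[0,0,0],[0,0,0],-1],[[0,0,0],[0,0,0],-1]]'
python3 - <<'E'
from cell import robot
import cv2,pickle
s=robot.snapshot("side");pickle.dump(s,open('pics/side1.pkl','wb'));cv2.imwrite('pics/side1.png',s["image"])
E
```

```text
time_s: 6.85
tool_pos: [0.4661, -0.2043, 0.2541]
tcp_rot: [[0.001, 1.0, -0.002], [1.0, -0.001, 0.002], [0.002, -0.002, -1.0]]
ft_force: [0.5, 0.6, -0.9]
gripper_width: 0.059
gripper_force: 43.4
time_s: 8.1
tool_pos: [0.5047, 0.2464, 0.2543]
tcp_rot: [[-0.001, 1.0, -0.002], [1.0, 0.001, -0.0], [-0.0, -0.002, -1.0]]
ft_force: [0.9, 0.4, -1.2]
gripper_width: 0.0589
gripper_force: 43.4
time_s: 8.98
tool_pos: [0.5108, 0.3728, 0.2553]
tcp_rot: [[0.001, 1.0, -0.0], [1.0, -0.001, -0.0], [-0.0, -0.0, -1.0]]
ft_force: [0.1, -0.6, -0.8]
gripper_width: 0.0592
gripper_force: 43.4
```

View pics/side1.png

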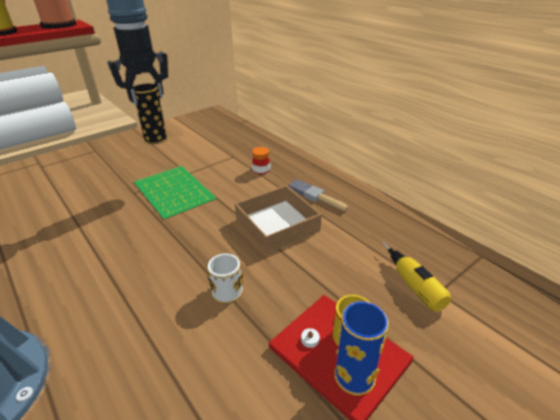

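The picture shows the black shade held upright at (150,112), and the freed light uncovered at (310,338). I'll lower it, the last bit in small steps.

```bash
python3 -m crank '[[[0,0,0.015],[0,0,0],-1],[[0,0,0.03],[0,0,0],-1],[[0,0,0.03],[0,0,0],-1],[[0,0,0.025],[0,0,0],-1],[[0,0,0.015],[0,0,0],-1],[[0,0,0.01],[0,0,0],-1],[[0,0,0.004],[0,0,0],-1],[[0,0,0],[0,0,0],-1],[[0,0,0],[0,0,0],-1]]' 
python3 -m crank '[[[0,0,0.001],[0,0,0],-1],[[0,0,0.001],[0,0,0],-1],[[0,0,0.001],[0,0,0],-1],[[0,0,0],[0,0,0],-1]]'
```

```text
time_s: 10.15
tool_pos: [0.5112, 0.374, 0.1272]
tcp_rot: [[-0.0, 1.0, 0.001], [1.0, 0.0, 0.001], [0.001, 0.001, -1.0]]
ft_force: [0.3, 0.6, -1.5]
gripper_width: 0.0592
gripper_force: 43.4
time_s: 10.65
tool_pos: [0.5106, 0.3737, 0.1232]
tcp_rot: [[-0.0, 1.0, -0.0], [1.0, 0.0, -0.0], [-0.0, -0.0, -1.0]]
ft_force: [0.2, -0.1, -1.3]
gripper_width: 0.0589
gripper_force: 43.4
```

```bash
for i in 1 ; do python3 -m crank '[[[0,0,0.001],[0,0,0],-1],[[0,0,0],[0,0,0],-1]]'; python3 -m crank '[[[0,0,0.001],[0,0,0],-1],[[0,0,0],[0,0,0],-1]]' ; done
```

```text
time_s: 10.9
tool_pos: [0.5106, 0.3737, 0.1222]
tcp_rot: [[-0.0, 1.0, -0.0], [1.0, 0.0, -0.0], [-0.0, -0.0, -1.0]]
ft_force: [0.7, -0.9, -1.5]
gripper_width: 0.0591
gripper_force: 43.4
time_s: 11.15
tool_pos: [0.5108, 0.3739, 0.1216]
tcp_rot: [[-0.0, 1.0, 0.0], [1.0, 0.0, 0.0], [0.0, 0.0, -1.0]]
ft_force: [-1.7, -0.6, 0.7]
gripper_width: 0.0587
gripper_force: 43.6
```

Contact came at the expected height: 0.1216 measured against 0.1214 predicted. Releasing.

```bash
python3 -m crank '[[[0,0,0],[0,0,0],0.42],[[0,0,0],[0,0,0],0.5],[[0,0,0],[0,0,0],0.7],[[0,0,0],[0,0,0],1],[[0,0,0],[0,0,0],1],[[0,0,-0.01],[0,0,0],1],[[0,0,-0.03],[0,0,0],1],[[0,0,-0.04],[0,0,0],1],[[0,0,-0.04],[0,0,0],1],[[0,0,-0.01],[0,0,0],1]]' 
python3 -m crank '[[[-0.02,0,0],[0,0,0],1],[[-0.045,-0.003,0],[0,0,0],1],[[-0.05,-0.003,0],[0,0,0],1],[[-0.05,-0.003,0],[0,0,0],1],[[-0.05,-0.003,0],[0,0,0],1],[[-0.05,-0.003,0],[0,0,0],1],[[-0.05,-0.003,0],[0,0,0],1],[[-0.05,-0.003,0],[0,0,0],1],[[-0.05,-0.003,0],[0,0,0],1],[[-0.05,-0.003,0],[0,0,0],1]]' 
python3 -m crank '[[[-0.05,-0.003,0],[0,0,0],1],[[-0.05,-0.003,0],[0,0,0],1],[[-0.05,-0.002,0],[0,0,0],1],[[-0.05,0,0],[0,0,0],1],[[-0.045,0,0],[0,0,0],1],[[-0.025,0,0],[0,0,0],1],[[-0.01,0,0],[0,0,0],1],[[0,0,0],[0,0,0],1],[[0,0,0],[0,0,0],1]]'
```

```text
time_s: 12.4
tool_pos: [0.5122, 0.3746, 0.2557]
tcp_rot: [[-0.0, 1.0, 0.006], [1.0, 0.0, 0.003], [0.003, 0.006, -1.0]]
ft_force: [0.8, 0.0, 0.1]
gripper_width: 0.0854
gripper_force: 0.0
time_s: 13.65
tool_pos: [0.4815, -0.0931, 0.2491]
tcp_rot: [[0.001, 1.0, -0.003], [1.0, -0.001, 0.001], [0.001, -0.003, -1.0]]
ft_force: [0.3, -0.4, -0.6]
gripper_width: 0.0852
gripper_force: 0.0
time_s: 14.78
tool_pos: [0.4756, -0.3701, 0.2508]
tcp_rot: [[-0.001, 1.0, -0.001], [1.0, 0.001, 0.001], [0.001, -0.001, -1.0]]
ft_force: [0.1, 1.1, -0.7]
gripper_width: 0.0855
gripper_force: 0.0
```

```bash
python3 - <<'E'
from h import *
from cell import robot
s=robot.snapshot("side");X=cloud(s);print(rim(X,(.511,.374),.135,.15))
E
python3 -m crank '[[[-0.001,0.001,0.015],[0,0,0],1],[[0,0,0.03],[0,0,0],1],[[0,0,0.03],[0,0,0],1],[[0,0,0.025],[0,0,0],1],[[0,0,0.014],[0,0,0],1],[[0,0,0],[0,0,0],1],[[0,0,0],[0,0,0],1]]' 
python3 -m crank '[[[0,0,0],[0,0,0],0],[[0,0,0],[0,0,0],-0.3],[[0,0,0],[0,0,0],-0.6],[[0,0,0],[0,0,0],-1],[[0,0,0],[0,0,0],-1],[[0,0,0],[0,0,0],-1]]' 40
```

```text
(array([0.5112, 0.3739, 0.0282]), 164, np.float64(0.1408), np.float64(0.0015))
time_s: 15.7
tool_pos: [0.4773, -0.3727, 0.1383]
tcp_rot: [[-0.0, 1.0, 0.001], [1.0, 0.0, -0.001], [-0.001, 0.001, -1.0]]
ft_force: [-0.3, 0.0, 0.1]
gripper_width: 0.0857
gripper_force: 0.0
time_s: 16.45
tool_pos: [0.4773, -0.3731, 0.1388]
tcp_rot: [[-0.0, 1.0, 0.002], [1.0, 0.0, -0.002], [-0.002, 0.002, -1.0]]
ft_force: [-0.7, 0.7, 6.8]
gripper_width: 0.0597
gripper_force: 43.7
```

```bash
python3 -m crank '[[[0,0,-0.005],[0,0,0],-1],[[0,0,-0.015],[0,0,0],-1],[[0,0,-0.025],[0,0,0],-1],[[0,0,-0.03],[0,0,0],-1],[[0,0,-0.025],[0,0,0],-1],[[0,0,-0.015],[0,0,0],-1],[[0,0,-0.005],[0,0,0],-1],[[0.01,0,0],[0,0,0],-1],[[0.025,0,0],[0,0,0],-1],[[0.04,0,0],[0,0,0],-1]]' 
python3 -m crank '[[[0.045,0.003,0],[0,0,0],-1],[[0.045,0.003,0],[0,0,0],-1],[[0.045,0.003,0],[0,0,0],-1],[[0.045,0.003,0],[0,0,0],-1],[[0.045,0.003,0],[0,0,0],-1],[[0.045,0.003,0],[0,0,0],-1],[[0.045,0.003,0],[0,0,0],-1],[[0.045,0.003,0],[0,0,0],-1],[[0.045,0.003,0],[0,0,0],-1],[[0.045,0.003,0],[0,0,0],-1]]' 
python3 -m crank '[[[0.045,0.004,0],[0,0,0],-1],[[0.035,0,0],[0,0,0],-1],[[0.02,0,0],[0,0,0],-1],[[0.01,0,0],[0,0,0],-1],[[0.002,0,0],[0,0,0],-1],[[0,0,0],[0,0,0],-1],[[0,0,0],[0,0,0],-1]]'
```

```text
time_s: 17.7
tool_pos: [0.476, -0.2961, 0.2556]
tcp_rot: [[0.001, 1.0, -0.002], [1.0, -0.001, 0.002], [0.002, -0.002, -1.0]]
ft_force: [0.2, -0.0, -0.6]
gripper_width: 0.0599
gripper_force: 43.3
time_s: 18.95
tool_pos: [0.5054, 0.1546, 0.256]
tcp_rot: [[-0.0, 1.0, -0.002], [1.0, 0.0, -0.0], [-0.0, -0.002, -1.0]]
ft_force: [0.2, -0.6, -0.8]
gripper_width: 0.0596
gripper_force: 43.4
time_s: 19.82
tool_pos: [0.5109, 0.2639, 0.2574]
tcp_rot: [[0.001, 1.0, 0.0], [1.0, -0.001, -0.0], [-0.0, 0.0, -1.0]]
ft_force: [-0.5, -0.2, -1.4]
gripper_width: 0.0598
gripper_force: 43.4
```

```bash
python3 -m crank '[[[0,0,0.015],[0,0,0],-1],[[0,0,0.03],[0,0,0],-1],[[0,0,0.03],[0,0,0],-1],[[0,0,0.025],[0,0,0],-1],[[0,0,0.015],[0,0,0],-1],[[0,0,0.01],[0,0,0],-1],[[0,0,0.004],[0,0,0],-1],[[0,0,0.001],[0,0,0],-1],[[0,0,0.001],[0,0,0],-1],[[0,0,0],[0,0,0],-1]]' 
python3 -m crank '[[[0,0,0.001],[0,0,0],-1],[[0,0,0],[0,0,0],-1]]';python3 -m crank '[[[0,0,0.001],[0,0,0],-1],[[0,0,0],[0,0,0],-1]]'
```

```text
time_s: 21.08
tool_pos: [0.511, 0.2648, 0.1268]
tcp_rot: [[-0.0, 1.0, 0.001], [1.0, 0.0, 0.0], [0.0, 0.001, -1.0]]
ft_force: [-0.1, -0.2, -0.9]
gripper_width: 0.0599
gripper_force: 43.4
time_s: 21.32
tool_pos: [0.5107, 0.2648, 0.1253]
tcp_rot: [[-0.0, 1.0, 0.0], [1.0, 0.0, -0.0], [-0.0, 0.0, -1.0]]
ft_force: [0.6, 0.2, -0.4]
gripper_width: 0.06
gripper_force: 43.4
time_s: 21.58
tool_pos: [0.5106, 0.2647, 0.1242]
tcp_rot: [[-0.0, 1.0, -0.0], [1.0, 0.0, -0.0], [-0.0, -0.0, -1.0]]
ft_force: [0.4, 0.6, -0.4]
gripper_width: 0.0598
gripper_force: 43.4
```

```bash
python3 -m crank '[[[0,0,0.0008],[0,0,0],-1],[[0,0,0],[0,0,0],-1]]'
```

```text
time_s: 21.82
tool_pos: [0.5108, 0.2649, 0.1239]
tcp_rot: [[-0.0, 1.0, 0.0], [1.0, 0.0, 0.0], [0.0, 0.0, -1.0]]
ft_force: [-1.6, 0.4, 3.4]
gripper_width: 0.06
gripper_force: 43.7
```

```bash
python3 -m crank '[[[0,0,0],[0,0,0],0.42],[[0,0,0],[0,0,0],0.5],[[0,0,0],[0,0,0],0.7],[[0,0,0],[0,0,0],1],[[0,0,0],[0,0,0],1],[[0,0,-0.01],[0,0,0],1],[[0,0,-0.03],[0,0,0],1],[[0,0,-0.04],[0,0,0],1],[[0,0,-0.03],[0,0,0],1],[[0,0,0],[0,0,0],1]]' 
python3 -m crank '[[[-0.02,0.001,0],[0,0,0],1],[[-0.045,0.001,0],[0,0,0],1],[[-0.05,0.001,0],[0,0,0],1],[[-0.05,0.001,0],[0,0,0],1],[[-0.05,0.001,0],[0,0,0],1],[[-0.05,0.001,0],[0,0,0],1],[[-0.05,0.001,0],[0,0,0],1],[[-0.05,0.001,0],[0,0,0],1],[[-0.05,0.001,0],[0,0,0],1],[[-0.05,0.001,0],[0,0,0],1]]' 
python3 -m crank '[[[-0.05,0.001,0],[0,0,0],1],[[-0.04,0.001,0],[0,0,0],1],[[-0.02,0,0],[0,0,0],1],[[-0.01,0,0],[0,0,0],1],[[0,0,0],[0,0,0],1],[[0,0,0],[0,0,0],1]]'
python3 - <<'E'
from h import *
from cell import robot
s=robot.snapshot("side");X=cloud(s);print(rim(X,(.511,.374),.135,.15),rim(X,(.511,.265),.135,.15))
cv2.imwrite('pics/side2.png',s["image"])
s=robot.snapshot("wrist");X=cloud(s);cv2.imwrite('pics/w2.png',s["image"]);print(rim(X,(.523,-.32),.085,.1))
E
```

```text
time_s: 23.08
tool_pos: [0.5125, 0.2653, 0.2373]
tcp_rot: [[-0.0, 1.0, 0.007], [1.0, 0.0, 0.002], [0.002, 0.007, -1.0]]
ft_force: [0.6, 0.8, -0.3]
gripper_width: 0.0856
gripper_force: 0.0
time_s: 24.32
tool_pos: [0.519, -0.2023, 0.2317]
tcp_rot: [[0.001, 1.0, -0.003], [1.0, -0.001, 0.001], [0.001, -0.003, -1.0]]
ft_force: [0.9, 0.0, 0.2]
gripper_width: 0.0859
gripper_force: 0.0
time_s: 25.08
tool_pos: [0.5229, -0.3189, 0.2335]
tcp_rot: [[-0.001, 1.0, -0.0], [1.0, 0.001, 0.0], [0.0, -0.0, -1.0]]
ft_force: [0.8, 0.2, 0.4]
gripper_width: 0.0856
gripper_force: 0.0
(array([0.5112, 0.3741, 0.0281]), 161, np.float64(0.141), np.float64(0.0014)) (array([0.5107, 0.2646, 0.0282]), 188, np.float64(0.1408), np.float64(0.0013))
(array([ 0.5238, -0.3196,  0.0284]), 1413, np.float64(0.091), np.float64(0.0013))
```

View pics/w2.png

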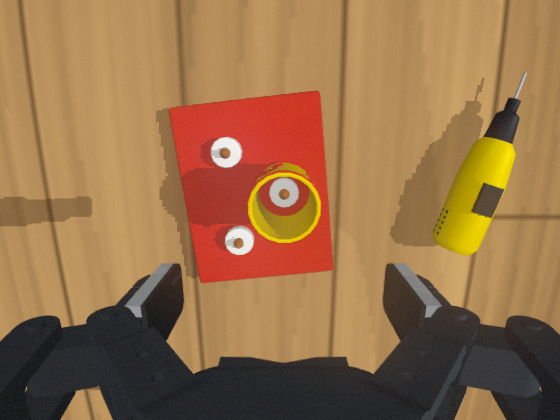

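The wrist view shows the yellow shade clear at (285,207) and all three lights at (226,152), (239,240) and (285,193). Both tall shades stand on the mat. Next I'll grasp yellow, and measure the lights from this view.

```bash
python3 - <<'E'
from h import *
from cell import robot
s=robot.snapshot("wrist");X=cloud(s)
for u,v in[(226,152),(239,240),(285,193)]:
    p=X[v-13:v+14,u-13:u+14].reshape(-1,3);p=p[(p[:,2]>.026)&(p[:,2]<.034)];print(len(p),p.mean(0).round(4),((p.max(0)+p.min(0))/2).round(4))
E
python3 -m crank '[[[0,0.001,0.02],[0,0,0],1],[[0,0,0.035],[0,0,0],1],[[0,0,0.04],[0,0,0],1],[[0,0,0.03],[0,0,0],1],[[0,0,0.02],[0,0,0],1],[[0,0,0.011],[0,0,0],1],[[0,0,0.002],[0,0,0],1],[[0,0,0],[0,0,0],1],[[0,0,0],[0,0,0],1]]' 
python3 -m crank '[[[0,0,0],[0,0,0],0],[[0,0,0],[0,0,0],-0.3],[[0,0,0],[0,0,0],-0.6],[[0,0,0],[0,0,0],-1],[[0,0,0],[0,0,0],-1],[[0,0,0],[0,0,0],-1]]' 40
```

```text
575 [ 0.4684 -0.2797  0.0287] [ 0.4681 -0.2802  0.0301]
521 [ 0.4777 -0.3705  0.0288] [ 0.4776 -0.371   0.03  ]
540 [ 0.5246 -0.32    0.0288] [ 0.5255 -0.3208  0.0301]
time_s: 26.35
tool_pos: [0.5244, -0.3208, 0.0767]
tcp_rot: [[-0.0, 1.0, 0.002], [1.0, 0.0, -0.001], [-0.001, 0.002, -1.0]]
ft_force: [-0.1, 0.0, 0.2]
gripper_width: 0.0857
gripper_force: 0.0
time_s: 27.1
tool_pos: [0.5242, -0.3208, 0.0765]
tcp_rot: [[-0.0, 1.0, 0.001], [1.0, 0.0, -0.001], [-0.001, 0.001, -1.0]]
ft_force: [-0.8, 0.5, 6.5]
gripper_width: 0.059
gripper_force: 43.5
```

```bash
python3 -m crank '[[[0,0,-0.005],[0,0,0],-1],[[0,0,-0.015],[0,0,0],-1],[[0,0,-0.025],[0,0,0],-1],[[0,0,-0.03],[0,0,0],-1],[[0,0,-0.025],[0,0,0],-1],[[0,0,-0.015],[0,0,0],-1],[[0,0,-0.005],[0,0,0],-1]]' 
python3 -m crank '[[[0.01,0.003,0],[0,0,0],-1],[[0.03,0.01,0],[0,0,0],-1],[[0.045,0.016,0],[0,0,0],-1],[[0.045,0.016,0],[0,0,0],-1],[[0.045,0.016,0],[0,0,0],-1],[[0.045,0.016,0],[0,0,0],-1],[[0.045,0.016,0],[0,0,0],-1],[[0.045,0.01,0],[0,0,0],-1],[[0.02,0.006,0],[0,0,0],-1],[[0.008,0.002,0],[0,0,0],-1]]'
python3 -m crank '[[[0,0,0],[0,0,0],-1],[[0,0,0],[0,0,0],-1]]'
python3 - <<'E'
from h import *
from cell import robot
s=robot.snapshot("side");cv2.imwrite('pics/side3.png',s["image"])
E
```

```text
time_s: 27.98
tool_pos: [0.524, -0.3205, 0.1967]
tcp_rot: [[-0.0, 1.0, 0.001], [1.0, 0.0, -0.001], [-0.001, 0.001, -1.0]]
ft_force: [-0.8, 0.7, -0.3]
gripper_width: 0.0592
gripper_force: 43.1
time_s: 29.22
tool_pos: [0.6343, 0.019, 0.1945]
tcp_rot: [[-0.002, 1.0, -0.002], [1.0, 0.002, -0.0], [-0.0, -0.002, -1.0]]
ft_force: [0.6, -0.4, -1.1]
gripper_width: 0.059
gripper_force: 43.1
time_s: 29.48
tool_pos: [0.6346, 0.0164, 0.1954]
tcp_rot: [[0.001, 1.0, -0.0], [1.0, -0.001, -0.0], [-0.0, -0.0, -1.0]]
ft_force: [-0.0, -0.2, -0.6]
gripper_width: 0.0591
gripper_force: 43.1
```

View pics/side3.png

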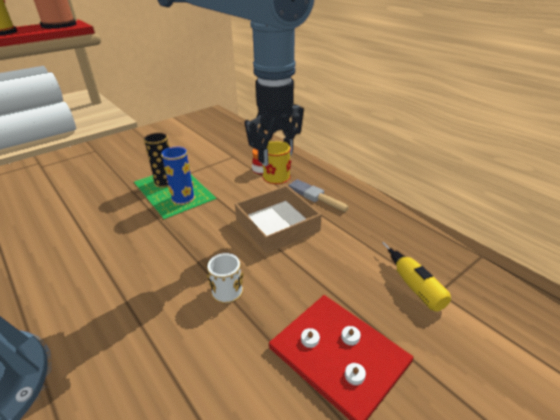

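Yellow is held upright at (278,162) above the carton, and both tall shades stand on the mat. Lowering.

```bash
python3 -m crank '[[[0,0,0.015],[0,0,0],-1],[[0,0,0.03],[0,0,0],-1],[[0,0,0.03],[0,0,0],-1],[[0,0,0.025],[0,0,0],-1],[[0,0,0.015],[0,0,0],-1],[[0,0,0.01],[0,0,0],-1],[[0,0,0.004],[0,0,0],-1],[[0,0,0.001],[0,0,0],-1],[[0,0,0],[0,0,0],-1]]' 
python3 -m crank '[[[0,0,0.001],[0,0,0],-1],[[0,0,0],[0,0,0],-1]]';python3 -m crank '[[[0,0,0.001],[0,0,0],-1],[[0,0,0],[0,0,0],-1]]'
```

```text
time_s: 30.65
tool_pos: [0.6353, 0.0177, 0.0663]
tcp_rot: [[-0.0, 1.0, 0.001], [1.0, 0.0, -0.0], [-0.0, 0.001, -1.0]]
ft_force: [0.1, -0.3, -1.3]
gripper_width: 0.059
gripper_force: 43.1
time_s: 30.9
tool_pos: [0.6348, 0.0178, 0.0647]
tcp_rot: [[-0.0, 1.0, 0.0], [1.0, 0.0, -0.0], [-0.0, 0.0, -1.0]]
ft_force: [-0.7, -0.5, -0.8]
gripper_width: 0.0592
gripper_force: 43.1
time_s: 31.15
tool_pos: [0.6346, 0.0178, 0.0634]
tcp_rot: [[-0.0, 1.0, -0.0], [1.0, 0.0, 0.0], [0.0, -0.0, -1.0]]
ft_force: [0.2, -0.0, -1.2]
gripper_width: 0.0588
gripper_force: 43.1
```

```bash
python3 -m crank '[[[0,0,0.001],[0,0,0],-1],[[0,0,0],[0,0,0],-1]]'
```

```text
time_s: 31.4
tool_pos: [0.6348, 0.0178, 0.0625]
tcp_rot: [[-0.0, 1.0, 0.0], [1.0, 0.0, -0.0], [-0.0, 0.0, -1.0]]
ft_force: [0.3, -0.4, -0.2]
gripper_width: 0.0594
gripper_force: 43.1
```

```bash
python3 -m crank '[[[0,0,0.0006],[0,0,0],-1],[[0,0,0],[0,0,0],-1]]'
```

```text
time_s: 31.65
tool_pos: [0.6348, 0.0178, 0.0625]
tcp_rot: [[-0.0, 1.0, 0.0], [1.0, 0.0, -0.0], [-0.0, 0.0, -1.0]]
ft_force: [-3.5, 1.0, 5.2]
gripper_width: 0.0592
gripper_force: 43.6
```

```bash
python3 -m crank '[[[0,0,0],[0,0,0],0.42],[[0,0,0],[0,0,0],0.5],[[0,0,0],[0,0,0],0.65],[[0,0,0],[0,0,0],0.75],[[0,0,0],[0,0,0],0.75],[[0,0,-0.01],[0,0,0],0.75],[[0,0,-0.03],[0,0,0],0.75],[[0,0,-0.04],[0,0,0],0.75],[[0,0,-0.03],[0,0,0],1],[[0,0,-0.01],[0,0,0],1]]' 
python3 -m crank '[[[-0.01,-0.02,0],[0,0,0],1],[[-0.02,-0.04,0],[0,0,0],1],[[-0.02,-0.04,0],[0,0,0],1],[[-0.02,-0.04,0],[0,0,0],1],[[-0.02,-0.04,0],[0,0,0],1],[[-0.01,-0.02,0],[0,0,0],1],[[-0.002,-0.008,0],[0,0,0],1],[[0,0,0],[0,0,0],1],[[0,0,0],[0,0,0],1]]'
python3 - <<'E'
from h import *
from cell import robot
s=robot.snapshot("side");cv2.imwrite('pics/side4.png',s["image"]);print(rim(cloud(s),(.635,.018),.07,.09))
s=robot.snapshot("wrist");print(rim(cloud(s),(.425,-.084),.065,.09))
E
```

```text
time_s: 32.9
tool_pos: [0.6361, 0.0176, 0.1851]
tcp_rot: [[-0.0, 1.0, 0.005], [1.0, 0.0, -0.001], [-0.001, 0.005, -1.0]]
ft_force: [0.9, 0.8, -0.8]
gripper_width: 0.0856
gripper_force: 0.0
time_s: 34.02
tool_pos: [0.4274, -0.084, 0.1819]
tcp_rot: [[-0.001, 1.0, 0.0], [1.0, 0.001, 0.0], [0.0, 0.0, -1.0]]
ft_force: [-0.5, 0.6, -0.1]
gripper_width: 0.0856
gripper_force: 0.0
(array([0.633 , 0.0165, 0.0283]), 198, np.float64(0.0755), np.float64(0.0012))
(array([ 0.4251, -0.0825,  0.0282]), 1904, np.float64(0.073), np.float64(0.0013))
```

```bash
python3 -m crank '[[[0.001,-0.002,0.015],[0,0,0],1],[[0,0,0.03],[0,0,0],1],[[0,0,0.03],[0,0,0],1],[[0,0,0.025],[0,0,0],1],[[0,0,0.015],[0,0,0],1],[[0,0,0.009],[0,0,0],1],[[0,0,0.002],[0,0,0],1],[[0,0,0],[0,0,0],1],[[0,0,0],[0,0,0],1]]' 
python3 -m crank '[[[0,0,0],[0,0,0],0],[[0,0,0],[0,0,0],-0.3],[[0,0,0],[0,0,0],-0.6],[[0,0,0],[0,0,0],-1],[[0,0,0],[0,0,0],-1],[[0,0,0],[0,0,0],-1]]' 40
```

```text
time_s: 35.25
tool_pos: [0.4253, -0.0835, 0.0566]
tcp_rot: [[-0.0, 1.0, 0.001], [1.0, 0.0, -0.001], [-0.001, 0.001, -1.0]]
ft_force: [-0.7, -0.5, -0.3]
gripper_width: 0.0855
gripper_force: 0.0
time_s: 36.0
tool_pos: [0.4251, -0.0834, 0.0566]
tcp_rot: [[-0.0, 1.0, 0.001], [1.0, 0.0, -0.0], [-0.0, 0.001, -1.0]]
ft_force: [-1.0, -0.0, 6.4]
gripper_width: 0.0588
gripper_force: 42.2
```

```bash
python3 -m crank '[[[0,0,-0.005],[0,0,0],-1],[[0,0,-0.015],[0,0,0],-1],[[0,0,-0.025],[0,0,0],-1],[[0,0,-0.03],[0,0,0],-1],[[0,0,-0.025],[0,0,0],-1],[[0,0,-0.015],[0,0,0],-1],[[0,0,-0.005],[0,0,0],-1]]' 
python3 -m crank '[[[-0.01,0.004,0],[0,0,0],-1],[[-0.03,0.013,0],[0,0,0],-1],[[-0.04,0.017,0],[0,0,0],-1],[[-0.04,0.017,0],[0,0,0],-1],[[-0.04,0.017,0],[0,0,0],-1],[[-0.04,0.017,0],[0,0,0],-1],[[-0.025,0.01,0],[0,0,0],-1],[[-0.0115,0.004,0],[0,0,0],-1],[[0,0,0],[0,0,0],-1],[[0,0,0],[0,0,0],-1]]'
```

```text
time_s: 36.88
tool_pos: [0.4251, -0.0834, 0.177]
tcp_rot: [[-0.0, 1.0, 0.002], [1.0, 0.0, -0.001], [-0.001, 0.002, -1.0]]
ft_force: [-0.1, 1.0, -0.7]
gripper_width: 0.0589
gripper_force: 43.1
time_s: 38.12
tool_pos: [0.5233, -0.3187, 0.1753]
tcp_rot: [[-0.001, 1.0, -0.001], [1.0, 0.001, 0.001], [0.001, -0.001, -1.0]]
ft_force: [0.1, 0.1, -0.7]
gripper_width: 0.0591
gripper_force: 43.1
```

```bash
python3 -m crank '[[[0,0.001,0.015],[0,0,0],-1],[[0,0,0.025],[0,0,0],-1],[[0,0,0.025],[0,0,0],-1],[[0,0,0.015],[0,0,0],-1],[[0,0,0.01],[0,0,0],-1],[[0,0,0.005],[0,0,0],-1],[[0,0,0.002],[0,0,0],-1],[[0,0,0.001],[0,0,0],-1],[[0,0,0],[0,0,0],-1],[[0,0,0],[0,0,0],-1]]' 
python3 -m crank '[[[0,0,0.001],[0,0,0],-1],[[0,0,0],[0,0,0],-1]]';python3 -m crank '[[[0,0,0.001],[0,0,0],-1],[[0,0,0],[0,0,0],-1]]'
```

```text
time_s: 39.38
tool_pos: [0.5249, -0.3199, 0.0782]
tcp_rot: [[-0.0, 1.0, 0.0], [1.0, 0.0, -0.0], [-0.0, 0.0, -1.0]]
ft_force: [-0.4, -0.5, 0.1]
gripper_width: 0.0591
gripper_force: 43.1
time_s: 39.62
tool_pos: [0.5247, -0.3197, 0.0768]
tcp_rot: [[-0.0, 1.0, -0.0], [1.0, 0.0, 0.0], [0.0, -0.0, -1.0]]
ft_force: [0.2, 0.1, -1.1]
gripper_width: 0.0591
gripper_force: 43.1
time_s: 39.88
tool_pos: [0.5247, -0.3197, 0.0757]
tcp_rot: [[-0.0, 1.0, -0.0], [1.0, 0.0, 0.0], [0.0, -0.0, -1.0]]
ft_force: [-0.3, -0.8, -0.8]
gripper_width: 0.0586
gripper_force: 43.1
```

```bash
python3 -m crank '[[[0,0,0.001],[0,0,0],-1],[[0,0,0],[0,0,0],-1]]';python3 -m crank '[[[0,0,0.0006],[0,0,0],-1],[[0,0,0],[0,0,0],-1]]'
```

```text
time_s: 40.12
tool_pos: [0.5247, -0.3197, 0.0748]
tcp_rot: [[-0.0, 1.0, -0.0], [1.0, 0.0, 0.0], [0.0, -0.0, -1.0]]
ft_force: [0.6, 0.0, -0.6]
gripper_width: 0.0587
gripper_force: 43.2
time_s: 40.38
tool_pos: [0.5248, -0.3198, 0.0747]
tcp_rot: [[-0.0, 1.0, -0.0], [1.0, 0.0, -0.0], [-0.0, -0.0, -1.0]]
ft_force: [-1.6, 1.7, 4.0]
gripper_width: 0.0589
gripper_force: 43.5
```

```bash
python3 -m crank '[[[0,0,0],[0,0,0],0.42],[[0,0,0],[0,0,0],0.5],[[0,0,0],[0,0,0],0.7],[[0,0,0],[0,0,0],1],[[0,0,0],[0,0,0],1],[[0,0,-0.01],[0,0,0],1],[[0,0,-0.035],[0,0,0],1],[[0,0,-0.05],[0,0,0],1],[[0,0,-0.05],[0,0,0],1],[[0,0,-0.02],[0,0,0],1]]' 
python3 -m crank '[[[0.02,-0.002,0],[0,0,0],1],[[0.045,-0.002,0],[0,0,0],1],[[0.05,-0.002,0],[0,0,0],1],[[0.05,-0.002,0],[0,0,0],1],[[0.05,-0.002,0],[0,0,0],1],[[0.05,-0.002,0],[0,0,0],1],[[0.05,-0.002,0],[0,0,0],1],[[0.05,0,0],[0,0,0],1],[[0.05,0,0],[0,0,0],1],[[0.05,0,0],[0,0,0],1]]' 
python3 -m crank '[[[0.05,0,0],[0,0,0],1],[[0.04,0,0],[0,0,0],1],[[0.02,0,0],[0,0,0],1],[[0.009,0,0],[0,0,0],1],[[0,0,0],[0,0,0],1],[[0,0,0],[0,0,0],1]]'
python3 - <<'E'
from h import *
from cell import robot
s=robot.snapshot("top");cv2.imwrite('pics/top5.png',s["image"]);print(rim(cloud(s),(.524,-.32),.085,.1))
s=robot.snapshot("wrist");print(rim(cloud(s),(.511,.265),.135,.15))
E
```

```text
time_s: 41.62
tool_pos: [0.526, -0.3208, 0.244]
tcp_rot: [[-0.0, 1.0, 0.005], [1.0, 0.0, -0.004], [-0.004, 0.005, -1.0]]
ft_force: [0.0, 0.7, 0.7]
gripper_width: 0.085
gripper_force: 0.0
time_s: 42.88
tool_pos: [0.508, 0.1476, 0.2365]
tcp_rot: [[-0.001, 1.0, -0.005], [1.0, 0.001, -0.0], [0.0, -0.005, -1.0]]
ft_force: [1.1, -1.0, 0.0]
gripper_width: 0.0852
gripper_force: 0.0
time_s: 43.62
tool_pos: [0.5108, 0.2632, 0.2391]
tcp_rot: [[0.001, 1.0, -0.0], [1.0, -0.001, -0.0], [-0.0, -0.0, -1.0]]
ft_force: [0.1, -0.2, -0.1]
gripper_width: 0.0854
gripper_force: 0.0
(array([ 0.5251, -0.3187,  0.0285]), 215, np.float64(0.0919), np.float64(0.0013))
(array([0.5107, 0.267 , 0.0283]), 1988, np.float64(0.141), np.float64(0.0013))
```

View pics/top5.png

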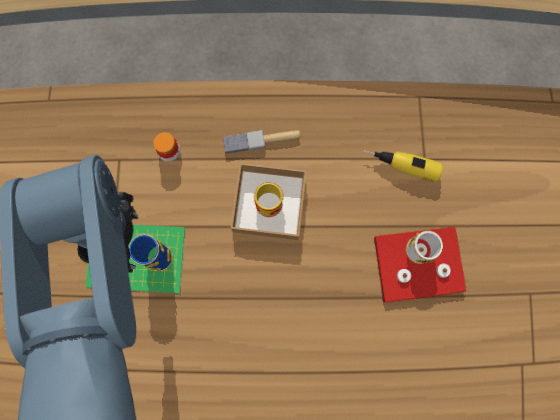

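The top view shows yellow upright in the carton at (268,200), white over the back light at (425,247), and both front lights free at (404,275) and (443,270). Now back for blue.

```bash
python3 -m crank '[[[0.002,0,0.015],[0,0,0],1],[[0,0,0.03],[0,0,0],1],[[0,0,0.03],[0,0,0],1],[[0,0,0.022],[0,0,0],1],[[0,0,0.013],[0,0,0],1],[[0,0,0.005],[0,0,0],1],[[0,0,0],[0,0,0],1],[[0,0,0],[0,0,0],1]]' 
python3 -m crank '[[[0,0,0],[0,0,0],0],[[0,0,0],[0,0,0],-0.3],[[0,0,0],[0,0,0],-0.6],[[0,0,0],[0,0,0],-1],[[0,0,0],[0,0,0],-1],[[0,0,0],[0,0,0],-1]]' 40
```

```text
time_s: 44.72
tool_pos: [0.5113, 0.2665, 0.1253]
tcp_rot: [[-0.0, 1.0, 0.002], [1.0, 0.0, 0.0], [0.0, 0.002, -1.0]]
ft_force: [0.4, 0.7, 0.6]
gripper_width: 0.0855
gripper_force: 0.0
time_s: 45.48
tool_pos: [0.5112, 0.2665, 0.1253]
tcp_rot: [[-0.0, 1.0, 0.001], [1.0, 0.0, 0.0], [0.0, 0.001, -1.0]]
ft_force: [-1.5, -0.6, 5.4]
gripper_width: 0.06
gripper_force: 43.3
```

```bash
python3 -m crank '[[[0,0,-0.005],[0,0,0],-1],[[0,0,-0.015],[0,0,0],-1],[[0,0,-0.025],[0,0,0],-1],[[0,0,-0.03],[0,0,0],-1],[[0,0,-0.03],[0,0,0],-1],[[0,0,-0.02],[0,0,0],-1],[[0,0,-0.005],[0,0,0],-1],[[-0.01,0,0],[0,0,0],-1],[[-0.025,0,0],[0,0,0],-1],[[-0.04,0,0],[0,0,0],-1]]' 
python3 -m crank '[[[-0.045,-0.004,0],[0,0,0],-1],[[-0.045,-0.004,0],[0,0,0],-1],[[-0.045,-0.004,0],[0,0,0],-1],[[-0.045,-0.004,0],[0,0,0],-1],[[-0.045,-0.004,0],[0,0,0],-1],[[-0.045,-0.004,0],[0,0,0],-1],[[-0.045,-0.004,0],[0,0,0],-1],[[-0.045,-0.004,0],[0,0,0],-1],[[-0.045,-0.002,0],[0,0,0],-1],[[-0.045,0,0],[0,0,0],-1]]' 
python3 -m crank '[[[-0.045,0,0],[0,0,0],-1],[[-0.035,0,0],[0,0,0],-1],[[-0.02,0,0],[0,0,0],-1],[[-0.01,0,0],[0,0,0],-1],[[-0.003,0,0],[0,0,0],-1],[[0,0,0],[0,0,0],-1],[[0,0,0],[0,0,0],-1]]'
```

```text
time_s: 46.72
tool_pos: [0.5097, 0.1905, 0.2528]
tcp_rot: [[-0.002, 1.0, -0.002], [1.0, 0.002, -0.0], [-0.0, -0.002, -1.0]]
ft_force: [0.7, -0.1, -1.2]
gripper_width: 0.0597
gripper_force: 43.3
time_s: 47.98
tool_pos: [0.4754, -0.2601, 0.2529]
tcp_rot: [[0.001, 1.0, -0.002], [1.0, -0.001, 0.001], [0.001, -0.002, -1.0]]
ft_force: [-0.5, -0.3, -1.3]
gripper_width: 0.06
gripper_force: 43.3
time_s: 48.85
tool_pos: [0.477, -0.3708, 0.2544]
tcp_rot: [[-0.001, 1.0, 0.0], [1.0, 0.001, 0.0], [0.0, 0.0, -1.0]]
ft_force: [0.9, 1.5, -1.1]
gripper_width: 0.0594
gripper_force: 43.3
```

```bash
python3 -m crank '[[[0.001,0,0.015],[0,0,0],-1],[[0,0,0.025],[0,0,0],-1],[[0,0,0.027],[0,0,0],-1],[[0,0,0.02],[0,0,0],-1],[[0,0,0.013],[0,0,0],-1],[[0,0,0.006],[0,0,0],-1],[[0,0,0.003],[0,0,0],-1],[[0,0,0.001],[0,0,0],-1],[[0,0,0],[0,0,0],-1],[[0,0,0],[0,0,0],-1]]' 
python3 -m crank '[[[0,0,0.001],[0,0,0],-1],[[0,0,0],[0,0,0],-1]]';python3 -m crank '[[[0,0,0.001],[0,0,0],-1],[[0,0,0],[0,0,0],-1]]'
```

```text
time_s: 50.1
tool_pos: [0.4769, -0.371, 0.1448]
tcp_rot: [[-0.0, 1.0, 0.001], [1.0, 0.0, -0.001], [-0.001, 0.001, -1.0]]
ft_force: [-0.0, -0.7, -1.4]
gripper_width: 0.0593
gripper_force: 43.3
time_s: 50.35
tool_pos: [0.4767, -0.3707, 0.1432]
tcp_rot: [[-0.0, 1.0, -0.0], [1.0, 0.0, 0.0], [0.0, -0.0, -1.0]]
ft_force: [-0.4, -0.3, -1.0]
gripper_width: 0.0599
gripper_force: 43.3
time_s: 50.6
tool_pos: [0.4767, -0.3707, 0.1421]
tcp_rot: [[-0.0, 1.0, -0.0], [1.0, 0.0, 0.0], [0.0, -0.0, -1.0]]
ft_force: [0.2, -0.6, -0.8]
gripper_width: 0.0597
gripper_force: 43.3
```

```bash
python3 -m crank '[[[0,0,0.001],[0,0,0],-1],[[0,0,0],[0,0,0],-1]]';python3 -m crank '[[[0,0,0.0007],[0,0,0],-1],[[0,0,0],[0,0,0],-1]]'
```

```text
time_s: 50.85
tool_pos: [0.4767, -0.3707, 0.1412]
tcp_rot: [[-0.0, 1.0, -0.0], [1.0, 0.0, 0.0], [0.0, -0.0, -1.0]]
ft_force: [-0.1, -1.2, -1.7]
gripper_width: 0.0597
gripper_force: 43.3
time_s: 51.1
tool_pos: [0.4767, -0.3707, 0.1405]
tcp_rot: [[-0.0, 1.0, -0.0], [1.0, 0.0, 0.0], [0.0, -0.0, -1.0]]
ft_force: [0.3, 0.7, -1.1]
gripper_width: 0.06
gripper_force: 43.3
```

```bash
python3 -m crank '[[[0,0,0.0006],[0,0,0],-1],[[0,0,0],[0,0,0],-1]]'
```

```text
time_s: 51.35
tool_pos: [0.4768, -0.3709, 0.1404]
tcp_rot: [[-0.0, 1.0, 0.0], [1.0, 0.0, -0.0], [-0.0, 0.0, -1.0]]
ft_force: [-1.0, -0.6, 2.1]
gripper_width: 0.0597
gripper_force: 43.6
```

```bash
python3 -m crank '[[[0,0,0],[0,0,0],0.42],[[0,0,0],[0,0,0],0.5],[[0,0,0],[0,0,0],0.7],[[0,0,0],[0,0,0],1],[[0,0,0],[0,0,0],1],[[0,0,-0.01],[0,0,0],1],[[0,0,-0.03],[0,0,0],1],[[0,0,-0.035],[0,0,0],1],[[0,0,-0.03],[0,0,0],1],[[0,0,0],[0,0,0],1]]' 
python3 -m crank '[[[0.02,0.003,0],[0,0,0],1],[[0.045,0.003,0],[0,0,0],1],[[0.05,0.003,0],[0,0,0],1],[[0.05,0.003,0],[0,0,0],1],[[0.05,0.003,0],[0,0,0],1],[[0.05,0.003,0],[0,0,0],1],[[0.05,0.003,0],[0,0,0],1],[[0.05,0.003,0],[0,0,0],1],[[0.05,0.003,0],[0,0,0],1],[[0.05,0.003,0],[0,0,0],1]]' 
python3 -m crank '[[[0.05,0.003,0],[0,0,0],1],[[0.05,0,0],[0,0,0],1],[[0.05,0,0],[0,0,0],1],[[0.05,0,0],[0,0,0],1],[[0.04,0,0],[0,0,0],1],[[0.025,0,0],[0,0,0],1],[[0.012,0,0],[0,0,0],1],[[0.003,0,0],[0,0,0],1],[[0,0,0],[0,0,0],1],[[0,0,0],[0,0,0],1]]'
python3 - <<'E'
from h import *
from cell import robot
s=robot.snapshot("top");print(rim(cloud(s),(.477,-.371),.148,.17))
s=robot.snapshot("wrist");print(rim(cloud(s),(.511,.374),.135,.15))
E
```

```text
time_s: 52.6
tool_pos: [0.478, -0.3721, 0.249]
tcp_rot: [[-0.0, 1.0, 0.005], [1.0, 0.0, -0.005], [-0.005, 0.005, -1.0]]
ft_force: [0.4, -0.1, -0.7]
gripper_width: 0.0852
gripper_force: 0.0
time_s: 53.85
tool_pos: [0.5048, 0.097, 0.2433]
tcp_rot: [[-0.001, 1.0, -0.003], [1.0, 0.001, 0.0], [0.0, -0.003, -1.0]]
ft_force: [0.4, -0.5, 0.6]
gripper_width: 0.0854
gripper_force: 0.0
time_s: 55.1
tool_pos: [0.5099, 0.3734, 0.245]
tcp_rot: [[0.001, 1.0, -0.0], [1.0, -0.001, -0.0], [-0.0, -0.0, -1.0]]
ft_force: [1.4, 0.5, 0.7]
gripper_width: 0.0853
gripper_force: 0.0
(array([ 0.4763, -0.3704,  0.0284]), 285, np.float64(0.1564), np.float64(0.0014))
(array([0.5108, 0.3765, 0.0283]), 1889, np.float64(0.1411), np.float64(0.0013))
```

```bash
python3 -m crank '[[[0.001,0.001,0.015],[0,0,0],1],[[0,0,0.03],[0,0,0],1],[[0,0,0.03],[0,0,0],1],[[0,0,0.024],[0,0,0],1],[[0,0,0.015],[0,0,0],1],[[0,0,0.007],[0,0,0],1],[[0,0,0],[0,0,0],1],[[0,0,0],[0,0,0],1]]' 
python3 -m crank '[[[0,0,0],[0,0,0],0],[[0,0,0],[0,0,0],-0.3],[[0,0,0],[0,0,0],-0.6],[[0,0,0],[0,0,0],-1],[[0,0,0],[0,0,0],-1],[[0,0,0],[0,0,0],-1]]' 40
```

```text
time_s: 56.2
tool_pos: [0.5114, 0.3756, 0.1251]
tcp_rot: [[-0.0, 1.0, 0.002], [1.0, 0.0, 0.001], [0.001, 0.002, -1.0]]
ft_force: [0.7, -0.6, -0.2]
gripper_width: 0.0852
gripper_force: 0.0
time_s: 56.95
tool_pos: [0.5112, 0.3757, 0.1252]
tcp_rot: [[-0.0, 1.0, 0.002], [1.0, 0.0, 0.001], [0.001, 0.002, -1.0]]
ft_force: [-1.2, 0.9, 5.4]
gripper_width: 0.059
gripper_force: 43.6
```

```bash
python3 -m crank '[[[0,0,-0.005],[0,0,0],-1],[[0,0,-0.015],[0,0,0],-1],[[0,0,-0.025],[0,0,0],-1],[[0,0,-0.03],[0,0,0],-1],[[0,0,-0.03],[0,0,0],-1],[[0,0,-0.02],[0,0,0],-1],[[0,0,-0.005],[0,0,0],-1],[[-0.01,0,0],[0,0,0],-1],[[-0.025,0,0],[0,0,0],-1],[[-0.04,0,0],[0,0,0],-1]]' 
python3 -m crank '[[[-0.045,-0.004,0],[0,0,0],-1],[[-0.045,-0.004,0],[0,0,0],-1],[[-0.045,-0.004,0],[0,0,0],-1],[[-0.045,-0.004,0],[0,0,0],-1],[[-0.045,-0.004,0],[0,0,0],-1],[[-0.045,-0.004,0],[0,0,0],-1],[[-0.045,-0.004,0],[0,0,0],-1],[[-0.045,-0.004,0],[0,0,0],-1],[[-0.045,-0.004,0],[0,0,0],-1],[[-0.045,-0.004,0],[0,0,0],-1]]' 
python3 -m crank '[[[-0.045,-0.003,0],[0,0,0],-1],[[-0.04,0,0],[0,0,0],-1],[[-0.025,0,0],[0,0,0],-1],[[-0.015,0,0],[0,0,0],-1],[[-0.004,0,0],[0,0,0],-1],[[0,0,0],[0,0,0],-1],[[0,0,0],[0,0,0],-1]]'
```

```text
time_s: 58.2
tool_pos: [0.5096, 0.2993, 0.2519]
tcp_rot: [[-0.002, 1.0, -0.003], [1.0, 0.002, -0.001], [-0.001, -0.003, -1.0]]
ft_force: [-0.0, -0.7, -0.9]
gripper_width: 0.0592
gripper_force: 43.3
time_s: 59.45
tool_pos: [0.4693, -0.1511, 0.2525]
tcp_rot: [[0.0, 1.0, -0.002], [1.0, -0.0, 0.001], [0.001, -0.002, -1.0]]
ft_force: [-0.4, 0.7, -2.2]
gripper_width: 0.0588
gripper_force: 43.3
time_s: 60.32
tool_pos: [0.4679, -0.2777, 0.254]
tcp_rot: [[-0.001, 1.0, 0.0], [1.0, 0.001, 0.0], [0.0, 0.0, -1.0]]
ft_force: [0.6, -0.0, -1.5]
gripper_width: 0.059
gripper_force: 43.3
```

```bash
python3 -m crank '[[[-0.002,-0.001,0.015],[0,0,0],-1],[[0,0,0.025],[0,0,0],-1],[[0,0,0.027],[0,0,0],-1],[[0,0,0.02],[0,0,0],-1],[[0,0,0.013],[0,0,0],-1],[[0,0,0.006],[0,0,0],-1],[[0,0,0.003],[0,0,0],-1],[[0,0,0.001],[0,0,0],-1],[[0,0,0],[0,0,0],-1],[[0,0,0],[0,0,0],-1]]' 
python3 -m crank '[[[0,0,0.001],[0,0,0],-1],[[0,0,0],[0,0,0],-1]]';python3 -m crank '[[[0,0,0.001],[0,0,0],-1],[[0,0,0],[0,0,0],-1]]'
```

```text
time_s: 61.58
tool_pos: [0.467, -0.281, 0.1445]
tcp_rot: [[-0.0, 1.0, 0.001], [1.0, 0.0, -0.001], [-0.001, 0.001, -1.0]]
ft_force: [-0.5, 0.5, -1.9]
gripper_width: 0.059
gripper_force: 43.3
time_s: 61.82
tool_pos: [0.4667, -0.2807, 0.1429]
tcp_rot: [[-0.0, 1.0, -0.0], [1.0, 0.0, 0.0], [0.0, -0.0, -1.0]]
ft_force: [0.3, 0.3, -1.4]
gripper_width: 0.0588
gripper_force: 43.3
time_s: 62.08
tool_pos: [0.4667, -0.2807, 0.1419]
tcp_rot: [[-0.0, 1.0, -0.0], [1.0, 0.0, 0.0], [0.0, -0.0, -1.0]]
ft_force: [0.8, -0.2, -1.9]
gripper_width: 0.0587
gripper_force: 43.3
```

```bash
python3 -m crank '[[[0,0,0.001],[0,0,0],-1],[[0,0,0],[0,0,0],-1]]';python3 -m crank '[[[0,0,0.0007],[0,0,0],-1],[[0,0,0],[0,0,0],-1]]';python3 -m crank '[[[0,0,0.0005],[0,0,0],-1],[[0,0,0],[0,0,0],-1]]' | grep -v rot
```

```text
time_s: 62.32
tool_pos: [0.4667, -0.2807, 0.1409]
tcp_rot: [[-0.0, 1.0, -0.0], [1.0, 0.0, 0.0], [0.0, -0.0, -1.0]]
ft_force: [0.6, 0.0, -0.4]
gripper_width: 0.0588
gripper_force: 43.3
time_s: 62.58
tool_pos: [0.4667, -0.2808, 0.1403]
tcp_rot: [[-0.0, 1.0, -0.0], [1.0, 0.0, -0.0], [-0.0, -0.0, -1.0]]
ft_force: [0.3, -0.6, -1.2]
gripper_width: 0.0586
gripper_force: 43.4
time_s: 62.82
tool_pos: [0.4668, -0.2809, 0.1402]
ft_force: [-2.1, 0.8, 3.0]
gripper_width: 0.059
gripper_force: 43.7
```

Contact. I'll release, retreat up and away, then check.

```bash
python3 -m crank '[[[0,0,0],[0,0,0],0.42],[[0,0,0],[0,0,0],0.5],[[0,0,0],[0,0,0],0.7],[[0,0,0],[0,0,0],1],[[0,0,0],[0,0,0],1],[[0,0,-0.01],[0,0,0],1],[[0,0,-0.03],[0,0,0],1],[[0,0,-0.035],[0,0,0],1],[[0,0,-0.03],[0,0,0],1],[[0,0,0],[0,0,0],1]]' 
python3 -m crank '[[[0.02,0,0],[0,0,0],1],[[0.045,0,0],[0,0,0],1],[[0.05,0,0],[0,0,0],1],[[0.05,0,0],[0,0,0],1],[[0.05,0,0],[0,0,0],1],[[0.04,0,0],[0,0,0],1],[[0.02,0,0],[0,0,0],1],[[0,0,0],[0,0,0],1],[[0,0,0],[0,0,0],1]]' 
python3 - <<'E'
from h import *
from cell import robot
s=robot.snapshot("top");X=cloud(s);print(rim(X,(.468,-.28),.148,.17),rim(X,(.477,-.371),.148,.17),rim(X,(.525,-.32),.085,.1))
s=robot.snapshot("side");cv2.imwrite('pics/side6.png',s["image"])
X=cloud(s);print(rim(X,(.468,-.28),.148,.17),rim(X,(.477,-.371),.148,.17),rim(X,(.635,.018),.07,.09))
E
```

```text
time_s: 64.08
tool_pos: [0.4681, -0.282, 0.2484]
tcp_rot: [[-0.0, 1.0, 0.005], [1.0, 0.0, -0.005], [-0.005, 0.005, -1.0]]
ft_force: [-0.3, -0.1, -0.4]
gripper_width: 0.0854
gripper_force: 0.0
time_s: 65.2
tool_pos: [0.466, -0.0056, 0.244]
tcp_rot: [[-0.001, 1.0, -0.002], [1.0, 0.001, 0.0], [0.0, -0.002, -1.0]]
ft_force: [0.3, 0.2, 0.4]
gripper_width: 0.0855
gripper_force: 0.0
(array([ 0.4669, -0.2797,  0.0281]), 264, np.float64(0.1566), np.float64(0.0014)) (array([ 0.4764, -0.3703,  0.0284]), 279, np.float64(0.1567), np.float64(0.0014)) (array([ 0.5238, -0.3187,  0.0291]), 211, np.float64(0.0916), np.float64(0.0032))
(array([ 0.4649, -0.2818,  0.0282]), 513, np.float64(0.1553), np.float64(0.001)) (array([ 0.4747, -0.3718,  0.0282]), 667, np.float64(0.1558), np.float64(0.001)) (array([0.6331, 0.0166, 0.0283]), 191, np.float64(0.0758), np.float64(0.0012))
```

View pics/side6.png

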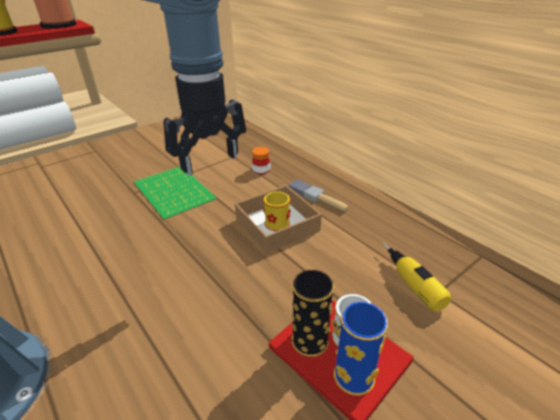

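Everything is in place: black at (313,312), blue at (360,350), white behind them at (352,310) and yellow in the carton at (277,211). The tool, jar and brush have not moved.

```bash
python3 -c "
from cell import robot
print(robot.finish_job())"
```

```text
the job is handed in; nothing more can be done
None
```

The job is done and handed in at about 65 s: yellow is upright in the carton, white is over the back light, black and blue are back over their own lights, and the gripper is open and clear.

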